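# Balance check of a loaded tube carrier

## Robot

A 6-joint arm with a two-finger parallel gripper is mounted at the origin on a cart in front of the work surface, level with it; the furniture and walls round the work are solid. World frame = base frame: x ahead of the robot, y to its left, z up, the work surface at z = 0. Lengths are in mm, angles in rad, forces in N, time in s.
With the tool pointing down it reaches from about 350 to 975 mm from the base axis. Payload 7.1 kg.
Tool frame: the origin (TCP) lies on the front face of the gripper's body, between the roots of the fingers; the fingertips stand 80 mm ahead of it and the grasp point (between the pads) lies 61 mm ahead of it (env.tips_ahead is the distance from the TCP to the fingertips, in mm); z points along the fingers, y is the line along which they close (so a half turn about z gives the same grasp; the last joint's range is limited). The gripper opens to 88 mm and grips with 3 to 60 N. Pads are 20 mm wide; open, the fingers measure 115 mm over their backs; the gripper's body (75 mm by 178 mm) begins 61 mm behind the grasp point.
Start: joints at [-1.355, 0.423, 1.63, -0, 1.089, -0.019], TCP at [145.425, -607.83, 302.675] pointing down, gripper open.
Joint ranges: [-3, 3], [-0.9, 2.11], [0.09, 2.58], [-1.31, 4.45], [0.11, 2.69], [-2.54, 2.54]. Speed limits (rad/s): [2.39, 2.39, 3.01, 3.14, 3.14, 3.14].

## Interface

Orientations are given as a unit quaternion [x, y, z, w].
In Python, from station import env, set_gripper, viewer, workorder gives the robot as it stands. Calls block until the motion is done:
- env.reach(position, orientation): joint-space move of the TCP to a pose.
- env.move_l(position, rot=None, rate=150, f_stop=None): straight line of the TCP; rot=None keeps the orientation; rate is the mean speed in mm/s. With f_stop (N) it stops when the force on the tool has changed by that much, and returns True; else False.
- env.move_joints(angles): joint-space move.
- set_gripper(opening): finger opening in mm; the grip force is fixed at half the most; returns when the fingers have stopped.
- env.hold(seconds).
- env.ik(position, orientation): joint angles nearest the present ones, or None.
- env.read_state(): the state.
- viewer.camera(name): name is "side" or "top"; returns the picture (480x640x3 uint8, blue, green, red); there is no depth.
- viewer.camera_params(name): a dict with "fx", "fy", "cx", "cy" (pixels), "pose" (4x4, takes a point from camera to world coordinates). Camera axes: x right, y up, looking along -z (the intrinsics and any distortion apply to the point x, -y, -z); pixel columns grow to the right and rows downward; lengths in mm; the calibration is good to about 2 mm. A picture is of the moment at which its call begins. camera_params takes no time and is no camera call.
A pose or a line that the arm cannot do raises env.IKError and nothing moves.
- workorder.sign_off(): hands the job in; it is judged then, once.
The state is a dict: "time_s": time; "qpos": joint angles; "dq": joint speeds; "tau": joint torques, N m; "tool_pos": TCP position; "orientation": TCP orientation; "force": force on the tool from outside, world axes, zero at the start; "wrist_torque": the same for the moment, N m; "width": finger opening in mm; "grip_force": force on a finger pad.
Only numpy, scipy, OpenCV 4.12 (cv2) and the standard library are available. Lean on these libraries where they do the work, as an engineer would, in place of code of your own. Each camera call takes 0.05 s, during which the arm holds its last target. There are 200 camera calls.

## Task

Before the samples go into the centrifuge, check that their carrier is in balance: take the carrier that has a tube at both ends by its orange grip and set it down gently, centred on the yellow domed balance post, so that it stays balanced and nearly level there on its own. Leave the carrier with only one tube where it is.

Things in the scene. Friction and masses are not known exactly. Their poses are not given: they have to be found in the camera images.
- carrier_full: Carrier to balance: loose grey plate 160x56x6 mm (own x, y), 0.18 kg, with a blue-capped tube across BOTH ends (at x = +-60, 124 mm long along y, up to 32 mm high). Origin: centre of underside, right below the centre of mass (14 mm up). Mid grip: upright, orange, 36 mm along x, 14 mm along y (close fingers along y), top 58 mm above the origin; below 13 mm a 52x30 mm foot. Lies flat, z up.
- carrier_half: A second, equal carrier, grey with an orange grip, but with a tube only at its own +x end; the cradle at the other end is empty. Not to be moved. Origin: centre of the plate's underside.
- dome_top (a point): Top of the balance post, 70 mm above the desk: centre of a yellow dome 85 mm across, curved like a ball of 150 mm radius, with an 8 mm flat spot at the very top, on an aluminium stem and a dark foot 100 mm across; fixed. A carrier set down off its centre leans about 4 degrees for each 10 mm.
Not all that is in view belongs to the job. What is shaped like the part that bears dome_top but purple is not meant.

How it is judged:
By the outcome, as a careful person would: the job done as asked, in the order asked, and still so for the second after the job is handed in, with the robot touching nothing.
It also fails if it takes over 43 s, if anything falls off the work surface, if the arm or the gripper's body presses on something with over 40 N, if the wrist force passes 120 N, or if a joint passes its speed limit or range.

## Working session

There is one attempt and no reset: what is moved stays moved. The work goes in short steps, each a Python script; the robot and the scene stay as the last script left them, time stands still between calls to the robot, and variables do not carry over. Pictures are saved under pics/ and viewed, at most 10 in all, crops included, and the job is handed in when it is done.

```bash
mkdir -p pics; ls
python3 - <<'E'
from station import env, viewer
import cv2, numpy as np
np.set_printoptions(precision=4,suppress=True)
for n in("top","side"):
    im=viewer.camera(n); cv2.imwrite(f"pics/{n}0.png",im); p=viewer.camera_params(n); print(n,p)
s=env.read_state(); print(s)
E
```

```text
pics
top {'fx': 553.4576891945201, 'fy': 553.4576891945201, 'cx': 320.824805653394, 'cy': 244.3489890244911, 'pose': array([[   0.0267,    0.994 ,   -0.1062,  318.1149],
       [  -0.9996,    0.0254,   -0.0135,  -48.7254],
       [  -0.0107,    0.1065,    0.9943, 1140.5622],
       [   0.    ,    0.    ,    0.    ,    1.    ]])}
side {'fx': 618.7083928341918, 'fy': 618.7083928341918, 'cx': 324.7414562722598, 'cy': 239.2636960392849, 'pose': array([[ -0.855 ,   0.2628,  -0.4471, -57.8201],
       [ -0.5179,  -0.3884,   0.7622, 817.464 ],
       [  0.0266,   0.8832,   0.4682, 592.1964],
       [  0.    ,   0.    ,   0.    ,   1.    ]])}
{'time_s': 0.1, 'qpos': array([-1.355 ,  0.4237,  1.6306,  0.    ,  1.0886, -0.019 ]), 'dq': array([ 0.0005, -0.0012, -0.0007, -0.0004, -0.0021,  0.0021]), 'tau': array([  0.0005, -54.5615, -27.4326,   0.0645,   0.0188,  -0.    ]), 'tool_pos': array([ 145.3343, -607.4526,  301.9844]), 'orientation': array([ 0.9931,  0.1171, -0.0001, -0.0007]), 'force': array([-0.5985,  1.056 ,  0.8732]), 'wrist_torque': array([ 0.02  , -0.0015,  0.012 ]), 'grip_force': 0.0, 'width': 87.54192794447115}
```

View pics/top0.png

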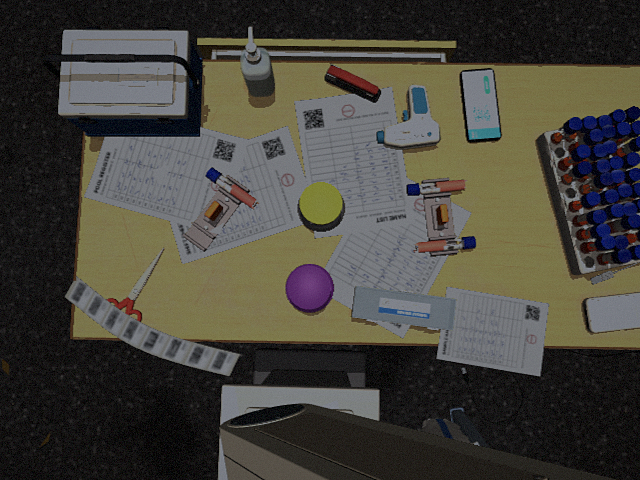

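View pics/side0.png

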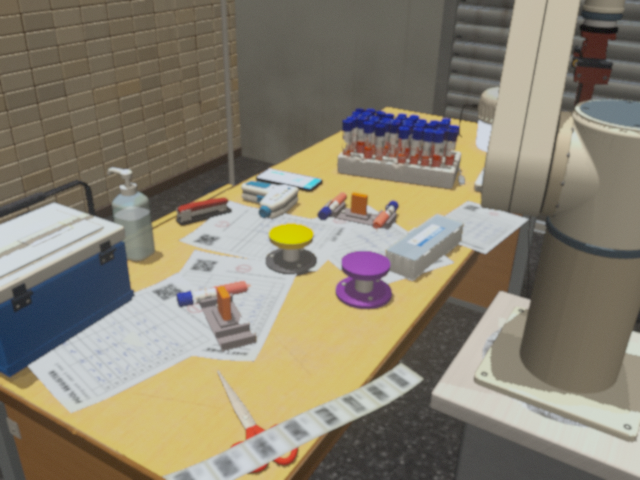

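The top view shows the full carrier at about (441,215), with tubes at both ends, and its orange grip at (444,213). The half carrier is at (213,213), the yellow dome at (321,205) and the purple decoy at (310,287). The side view agrees: full carrier at (359,205), yellow dome at (291,235).

```bash
cat > h.py <<'E'
import cv2, numpy as np
from station import env, viewer, set_gripper, workorder
from scipy.spatial.transform import Rotation as R
np.set_printoptions(precision=2,suppress=True)
def ray(n,px):
    p=viewer.camera_params(n); T=np.array(p["pose"])
    d=np.array([(px[0]-p["cx"])/p["fx"],-(px[1]-p["cy"])/p["fy"],-1.])
    return T[:3,3],T[:3,:3]@d
def plane(n,px,z):
    o,d=ray(n,px); return o+d*(z-o[2])/d[2]
def proj(n,X):
    p=viewer.camera_params(n); T=np.array(p["pose"]); c=T[:3,:3].T@(np.asarray(X,float)-T[:3,3])
    return np.array([p["cx"]+p["fx"]*c[0]/-c[2],p["cy"]+p["fy"]*-c[1]/-c[2]])
def tri(a,b):
    (o1,d1),(o2,d2)=ray("top",a),ray("side",b)
    s=np.linalg.lstsq(np.c_[d1,-d2],o2-o1,rcond=None)[0]
    P,Q=o1+s[0]*d1,o2+s[1]*d2; return (P+Q)/2,np.linalg.norm(P-Q)
def blobs(im,lo,hi,box,amin=15):
    x0,y0,x1,y1=box; m=cv2.inRange(cv2.cvtColor(im,cv2.COLOR_BGR2HSV),lo,hi)
    k=np.zeros_like(m);k[y0:y1,x0:x1]=m[y0:y1,x0:x1]
    c,_=cv2.findContours(k,cv2.RETR_EXTERNAL,cv2.CHAIN_APPROX_NONE)
    return sorted([q for q in c if cv2.contourArea(q)>amin],key=cv2.contourArea,reverse=True)
def down(yaw): return (R.from_euler('z',yaw)*R.from_quat([1,0,0,0])).as_quat()
def zoom(im,box,k,f):
    x0,y0,x1,y1=box; cv2.imwrite(f,cv2.resize(im[y0:y1,x0:x1],None,fx=k,fy=k,interpolation=cv2.INTER_NEAREST))
E
python3 - <<'E'
from h import *
t=cv2.imread("pics/top0.png"); s=cv2.imread("pics/side0.png")
for n,im,box in(("top",t,(280,160,370,250)),("side",s,(250,210,330,280))):
    c=blobs(im,(22,120,60),(35,255,255),box)
    for q in c[:1]:
        e=cv2.fitEllipse(cv2.convexHull(q)); print(n,e,cv2.boundingRect(q),[plane(n,e[0],z) for z in(64,67)])
for n,im,box in(("top",t,(400,170,490,260)),("side",s,(310,180,410,240))):
    hs=cv2.cvtColor(im,cv2.COLOR_BGR2HSV)
    for nm,lo,hi in(("orange",(8,170,80),(18,255,255)),("blue",(108,150,50),(130,255,255)),("red",(0,70,80),(9,220,255))):
        for q in blobs(im,lo,hi,box): r=cv2.minAreaRect(q); print(n,nm,np.array(r[0]),np.array(r[1]),r[2],cv2.contourArea(q))
a=cv2.resize(t[170:260,395:485],(540,540),interpolation=0)
cv2.imwrite("pics/z1.png",a); zoom(s,(310,180,410,240),7,"pics/z2.png")
E
```

```text
top ((320.5519714355469, 202.96693420410156), (41.873050689697266, 42.93288803100586), 78.25614929199219) (299, 182, 44, 43) [array([515.15, -31.41,  64.  ]), array([514.6 , -31.45,  67.  ])]
side ((290.60906982421875, 235.6713409423828), (25.174962997436523, 44.1981315612793), 90.25863647460938) (269, 224, 44, 25) [array([505.88, -19.27,  64.  ]), array([502.68, -14.52,  67.  ])]
top orange [443.75 212.97] [16.74  6.45] 82.87498474121094 18.0
top blue [469.22 241.98] [10.38 11.48] 83.6598129272461 95.0
top blue [413.31 188.67] [10.18 11.46] 81.8698959350586 91.5
top red [431.22 245.73] [ 9.85 29.95] 84.2894058227539 222.5
top red [450.19 185.3 ] [ 9.42 28.37] 83.9909896850586 215.5
side orange [358.03 203.3 ] [14.41 17.64] 7.594643592834473 205.0
side red [380.25 220.25] [10.61 18.38] 45.0 151.5
side red [338.58 200.44] [ 7.4 16.8] 53.13010025024414 54.5
```

View pics/z1.png

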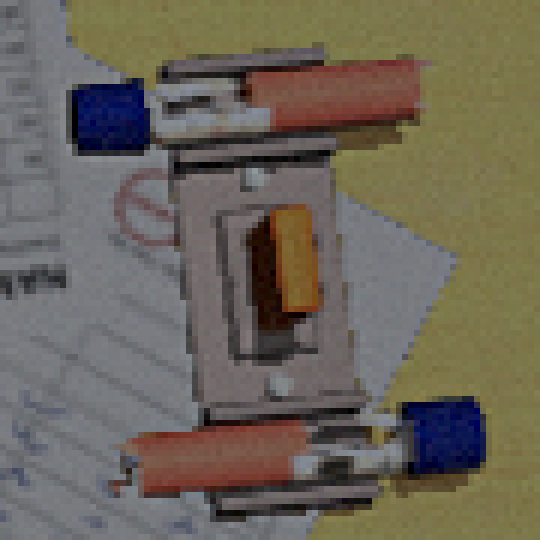

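The crop shows the full carrier close up. The grip's bright top face is at about (444.5,213), and the tube midpoints are at about (436.4,187.2) and (446,245.1).

Run:
```python
from h import *
t=cv2.imread("pics/top0.png"); s=cv2.imread("pics/side0.png")
print("tri dome",tri((320.55,202.97),(290.6,235.67)))
for z in(64,70): print("dome proj side",z,proj("side",[515,-31.4,z]))
ua,ub=ray("side",(290,235)); print("elev",-ub[2]/np.linalg.norm(ub), 25.2/44.2)
T1=[plane("top",p,20) for p in((407,189.6),(465.8,184.7))]
T2=[plane("top",p,20) for p in((415.8,248),(476.2,242.2))]
print(T1,T2,[np.linalg.norm(a[1]-a[0]) for a in(T1,T2)])
m1,m2=np.mean(T1,0),np.mean(T2,0); d=m1-m2; print("centre",(m1+m2)/2,"len",np.linalg.norm(d),"yaw x",np.arctan2(d[1],d[0]),
 "yaw y",[np.arctan2(*(a[0]-a[1])[:2][::-1])-np.pi/2 for a in(T1,T2)])
hs=cv2.cvtColor(t,cv2.COLOR_BGR2HSV)
v=hs[200:230,430:455]; m=cv2.inRange(v,(8,150,110),(22,255,255)); c=cv2.findNonZero(m)
r=cv2.minAreaRect(c); print("grip top px",r[0][0]+430,r[0][1]+200,r[1],r[2],len(c)); mm=c.reshape(-1,2).mean(0)+[430,200];print(mm,plane("top",mm,58))
```

```text
tri dome (array([515.64, -31.8 ,  55.94]), np.float64(2.1922910502942727))
dome proj side 64 [290.19 231.89]
dome proj side 70 [290.19 229.02]
elev 0.4628564058566097 0.5701357466063348
[array([ 555.43, -207.54,   20.  ]), array([ 568.6 , -327.99,   20.  ])] [array([ 435.28, -226.59,   20.  ]), array([ 450.25, -348.91,   20.  ])] [np.float64(121.1745064434483), np.float64(123.23089927874446)]
centre [ 502.39 -277.76   20.  ] len 120.91359542030715 yaw x 0.16607709495840536 yaw y [np.float64(0.10897066364809249), np.float64(0.12180520728691668)]
grip top px 443.960000038147 212.7200002670288 (17.253406524658203, 6.222539901733398) 81.8698959350586 104
[444.05 212.65] [ 502.89 -275.64   58.  ]
```

View pics/z2.png

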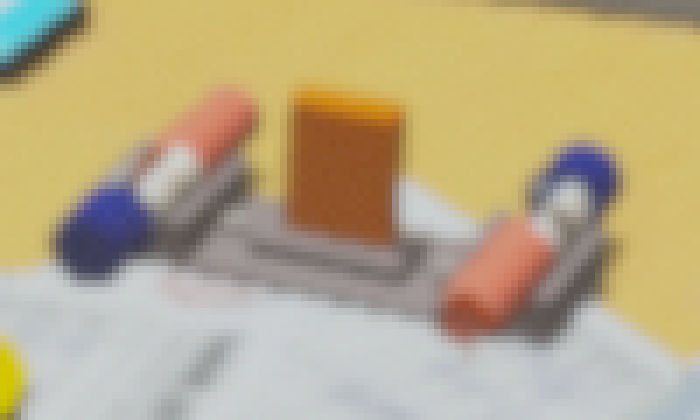

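The second crop (side) shows the upright grip with a thin bright top and a tube at each end. The grip-top and tube-midpoint estimates agree to about 1–2 mm, so I'll go and grasp.

Run:
```python
from h import *
q=down(0.14)
env.reach([503,-276,230],q)
print(env.move_l([503,-276,101],rate=120,f_stop=12), env.read_state()["tool_pos"])
set_gripper(0)
s=env.read_state(); print(s["width"],s["grip_force"],s["tool_pos"],s["force"],s["time_s"])
env.move_l([503,-276,230],rate=120)
print(env.read_state()["force"])
env.reach([515,-31,231],q)
s=env.read_state(); print(s["time_s"],s["tool_pos"],s["width"])
t=viewer.camera("top"); cv2.imwrite("pics/t1.png",t); sd=viewer.camera("side"); cv2.imwrite("pics/s1.png",sd)
x=cv2.resize(t[130:280,240:400],None,fx=5,fy=3.95,interpolation=0)
cv2.imwrite("pics/z3.png",cv2.resize(t[140:270,250:400],(690,598),interpolation=0)); zoom(sd,(210,130,370,280),4,"pics/z4.png")
```

```text
False [ 503.43 -276.27  101.7 ]
13.902781912960467 29.97593253850937 [ 503.04 -276.02  100.99] [-0.05 -0.75  0.75] 4.2417
[-0.72  0.01 -1.51]
6.4333 [515.25 -31.63 230.9 ] 13.990927416931902
```

View pics/z3.png

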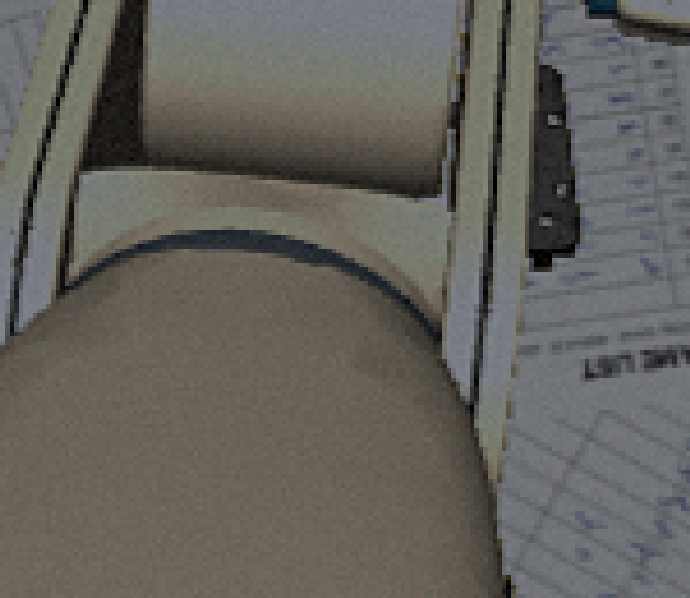

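View pics/z4.png

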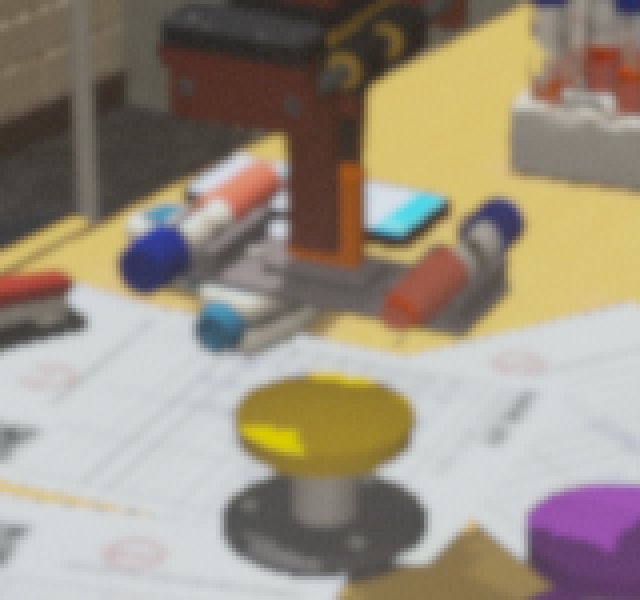

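The top view is blocked by the arm. The side crop shows the carrier level in the fingers, with the caps at about (249,194) and (334,186) and the dome below at about (291,236). I'll check the in-hand offset from the side view's columns.

Run:
```python
from h import *
sd=cv2.imread("pics/s1.png"); s0=cv2.imread("pics/side0.png")
p=env.read_state()["tool_pos"]
def pred(o,yaw=.14,z0=0):
    f=lambda l:proj("side",np.r_[o,z0]+R.from_euler('z',yaw).apply(l))
    print("  pred caps",f([60,49,20]),f([-60,-49,20]),"red",f([60,-35,20]),f([-60,35,20]),"grip R edge",f([-18,-7,40]), "dpx/dx",f([10,0,20])-f([0,0,20]))
for im,box,o,z in((s0,(310,180,410,240),(503,-276),0),(sd,(230,165,350,220),p[:2],p[2]-101)):
    for nm,lo,hi in(("blue",(112,100,40),(130,255,255)),("red",(0,90,80),(9,220,255)),("orange",(8,190,80),(18,255,255))):
        for q in blobs(im,lo,hi,box,20): print(nm,cv2.boundingRect(q),q.reshape(-1,2).mean(0),cv2.contourArea(q))
    pred(o,.14,z)
```

```text
blue (321, 207, 9, 8) [325.5  210.35] 36.0
red (373, 212, 16, 16) [380.24 220.03] 129.5
red (335, 194, 11, 10) [340.6  198.24] 47.5
orange (353, 194, 14, 8) [359.06 196.97] 37.5
  pred caps [323.4  212.13] [390.56 205.45] red [338.06 197.83] [378.33 220.47] grip R edge [366.84 200.73] dpx/dx [-4.28 -0.86]
blue (242, 186, 14, 15) [248.22 193.65] 125.5
red (282, 165, 13, 29) [287.67 179.37] 252.0
red (305, 192, 22, 19) [315.3  202.12] 223.0
red (264, 171, 16, 13) [271.71 177.  ] 97.0
orange (295, 171, 5, 24) [296.98 182.04] 48.0
  pred caps [247.51 192.91] [331.66 185.48] red [269.71 176.78] [312.85 202.61] grip R edge [301.17 179.19] dpx/dx [-5.   -0.99]
```

Run:
```python
from h import *
x,y=515.3,-31.4
env.move_l([x,y,178],rate=80)
env.hold(.3); 
print(env.move_l([x,y,168.5],rate=12,f_stop=2.5)); s=env.read_state(); print(s["tool_pos"],s["force"],s["wrist_torque"])
sd=viewer.camera("side"); cv2.imwrite("pics/s2.png",sd)
set_gripper(50); env.hold(.5)
a=viewer.camera("side"); env.hold(1.0); sd=viewer.camera("side"); cv2.imwrite("pics/s3.png",sd)
print(cv2.absdiff(a,sd).max(),env.read_state()["time_s"])
cv2.imwrite("pics/z5.png",np.hstack([cv2.resize(i[160:270,235:345],(400,400),interpolation=0) for i in(cv2.imread("pics/s2.png"),sd)]))
```

```text
True
[515.27 -31.38 170.9 ] [-0.65 -0.14  5.1 ] [ 0.04  0.12 -0.01]
30 10.6333
```

View pics/z5.png

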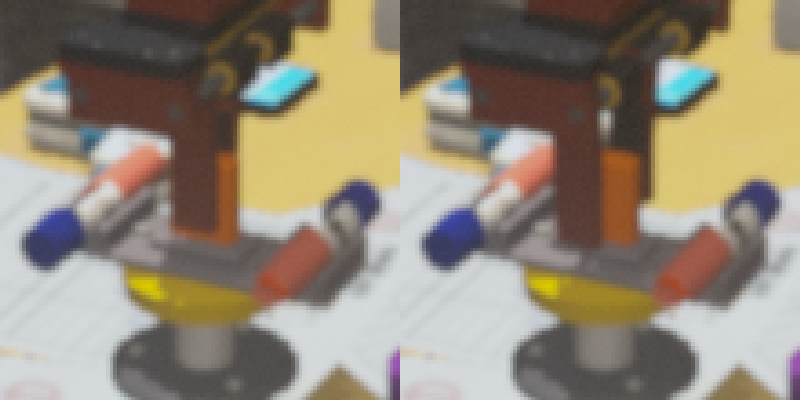

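The pair shows the carrier resting on the dome, before (left) and after (right) release. The caps at about (249,225) and (332,216) haven't moved visibly. I'll retreat and measure the lean.

Run:
```python
from h import *
env.move_l([515.3,-31.4,250],rate=80); env.reach([380,-330,300],down(0)); env.hold(.5)
sd=viewer.camera("side"); t=viewer.camera("top"); cv2.imwrite("pics/s4.png",sd); cv2.imwrite("pics/t4.png",t)
g=lambda n:cv2.cvtColor(cv2.imread(n),cv2.COLOR_BGR2GRAY).astype(np.float32)
a=g("pics/s2.png")
for n in("pics/s3.png","pics/s4.png"):
    b=g(n)
    for nm,(x0,y0,x1,y1) in dict(capL=(238,212,260,238),capR=(320,206,344,224),redR=(303,218,330,246)).items():
        print(n,nm,cv2.phaseCorrelate(a[y0:y1,x0:x1],b[y0:y1,x0:x1],cv2.createHanningWindow((x1-x0,y1-y0),cv2.CV_32F)))
# expected px shifts per degree lean
o=np.array([515.3,-31.4,70.])
for ax in((1,0,0),(0,1,0)):
    f=lambda l,d:proj("side",o+R.from_rotvec(np.radians(d)*np.array(ax)).apply(R.from_euler('z',.14).apply(l)))
    print(ax,[f(l,1)-f(l,0) for l in([60,49,20],[-60,-49,20],[-60,35,20])])
print(env.read_state()["time_s"])
cv2.imwrite("pics/z6.png",np.hstack([cv2.resize(sd[160:270,235:345],(400,400),interpolation=0),cv2.resize(t[150:260,265:375],(400,400),interpolation=0)]))
```

```text
pics/s3.png capL ((-0.081659063868047, 0.5248822087727287), 0.9719615725823391)
pics/s3.png capR ((0.014289891891246853, 0.013460218240338051), 0.9655014397921385)
pics/s3.png redR ((0.5719938458977474, -0.103516084513954), 0.9360696807319735)
pics/s4.png capL ((0.07746838880648355, 0.5548285546365399), 1.0699169959551023)
pics/s4.png capR ((-0.06706313864750868, -0.22942824929419814), 1.120435298592956)
pics/s4.png redR ((0.27724951300855594, -0.0986449333684245), 0.6556818023140047)
(1, 0, 0) [array([ 0.1 , -0.56]), array([0.08, 0.41]), array([ 0.11, -0.31])]
(0, 1, 0) [array([-0.13,  0.41]), array([-0.15, -0.49]), array([-0.16, -0.62])]
13.6333
```

View pics/z6.png

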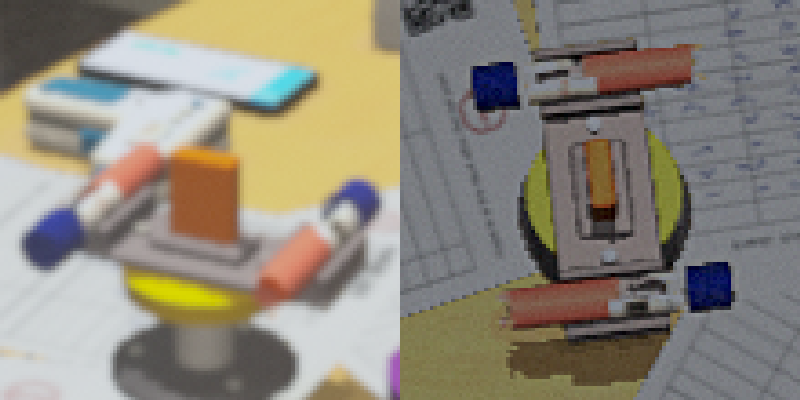

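The final views show the carrier standing alone on the yellow dome. The caps shifted at most about 0.55 px after release, which is roughly 0.8° of lean, and the plate is centred on the dome to about 1–2 mm. The other carrier was never touched, so I'm handing the job in.

```bash
python3 -c "
from station import workorder
print(workorder.sign_off())"
```

```text
the job is handed in; nothing more can be done
None
```

The two-tube carrier is standing on its own on the yellow post, leaning about 0.8° by my estimate from the images; the one-tube carrier was not touched, and I handed the job in about 14 s in on the robot's clock.

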